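Open the stamp box marked with the blue tile

TASK

Two wooden stamp boxes stand on the table. Open the one whose lid carries the blue-glazed sample tile: by its dark wooden grip, lift the lid over the catch bumps, slide it all the way over the box's fixed near half, let it down onto its rails and let go. Leave the box with the green-glazed tile closed.

Things in the scene. Friction and masses are not known exactly. Their poses are not given: they have to be found in the camera images.
- blue_grip (a point): Point in the dark wooden grip block (18 mm along x, 32 mm along y) on the lid with the blue-glazed tile; moves with it. z is up; the lid opens along -x, roughly towards the robot. Block top 20 mm above, lid plate 25 mm below this point, which is 71 mm above the table with the lid down. The tile (62 x 32 x 7 mm, half of it blue) lies flat on the lid, centred 42 mm to -x.
- blue_lid (a joint): Slide of that lid, m: 0 closed, 0.072 fully open (stop); starts at 0 to 0.004. While the lid is down, 11 mm high brass bumps on the side walls block it at 0.004; past 0.022 it may be down again. Friction about 1 N. The fixed box is 172 mm along x, 106 mm along y, with thin bars over its side walls up to 70 mm above the table, 43 to 49 mm either side of the grip's middle.
- blue_lift (a joint): Height of the blue-tile lid above its rails, m: 0 down, 0.018 highest (it then meets the bars over the rails). It must be above 0.011 to pass the bumps. The lid weighs 0.2 to 0.4 kg and sinks back by its own weight when let go.
- green_lid (a joint): Slide of the lid of the other box, of the same build but with a green-glazed tile on its lid, m: closed at 0 to 0.004 (so it starts), 0.072 open. It is to stay closed.

How it is judged (in metres and radians):
On the way:
1. the blue-tile lid is lifted clear of its catch bumps (value of joint blue_lift above 0.0095 m), for 0.1 s.
At the end, for the whole second after the job is handed in: The blue-tile lid is open to within 12 mm of its stop (slide above 0.060), down on its rails (less than 3 mm above them), at rest and released; the green-tile lid is still closed (slide below 0.010) (value of joint blue_lid above 0.06 m and value of joint blue_lift below 0.003 m and value of joint green_lid below 0.01 m and velocity of joint blue_lid between -0.01 and 0.01 m/s); the robot touches nothing.
It fails at once if the lid of the green-tile box is slid out of its catch (value of joint green_lid above 0.012 m).
It also fails if it takes over 32 s, if anything falls off the work surface, if the arm or the gripper's body presses on something with over 40 N, if the wrist force passes 120 N, or if a joint passes its speed limit or range.

ROBOT

A 6-joint arm with a two-finger parallel gripper is mounted at the origin on a cart in front of the work surface, level with it; the furniture and walls round the work are solid. World frame = base frame: x ahead of the robot, y to its left, z up, the work surface at z = 0. Lengths are in mm, angles in rad, forces in N, time in s.
With the tool pointing down it reaches from about 350 to 925 mm from the base axis. Payload 6.4 kg.
Tool frame: the origin (TCP) lies at the very end of the fingers, on their centre line; the grasp point (between the pads) lies 19 mm behind it; z points along the fingers, y is the line along which they close (so a half turn about z gives the same grasp; the last joint's range is limited). The gripper opens to 94 mm and grips with 3 to 60 N. Pads are 16 mm wide; open, the fingers measure 119 mm over their backs; the gripper's body (75 mm by 177 mm) begins 78 mm behind the grasp point.
Start: joints at [1.118, 0.245, 1.558, -0, 1.339, -0.174], TCP at [178.878, 624.913, 205.455] pointing down, gripper open.
Joint ranges: [-3.13, 3.13], [-1.02, 2.26], [0.13, 2.54], [-0.95, 4.09], [0.21, 2.88], [-2.74, 2.74]. Speed limits (rad/s): [2.57, 2.57, 3.14, 3.14, 3.14, 3.14].

INTERFACE

Orientations are given as a unit quaternion [x, y, z, w].
In Python, from rig import env gives the robot as it stands.
- The arm moves only by the shell command python3 -m handwheel 'ROWS' [FORCE]. ROWS is JSON, a list of rows, each a list of 5 numbers: the shift along the tool's x, y, z in units of 30 mm (1.0 is 30 mm), then the turn about the tool's z in degrees, then the closure in counts, from 0 (fully open) to 255 (shut). A call has 1 to 20 rows; each row shifts and turns the commanded pose from where the row before left it, along the tool's axes as they then stand; what a row does not reach is not made up. A row lasts 1/8 s, in which the tool goes at most 62.5 mm and 10.7 degrees, less where a joint would pass 70% of its speed; a pose out of reach is approached as far as the arm can. A call is refused whole if a number of a shift passes 1 or a number of a turn 10.7, either way. A call with a gripper value outside its range is refused whole. The fingers move at their own pace and stop on an object; FORCE is the grip in N (left out, the last holds). Time passes only in rows, so rows that do not move let the fingers close. It gives the time, the measured TCP pose, the force, the opening and the grip force at its end, in the units of the state.
- env.state(): the state, without advancing time (a new reading comes with each control period).
- env.get_image(name): name is "side" or "top" or "wrist"; returns a dict with "color" (480x640x3 uint8, red, green, blue), "K" (3x3 intrinsics, pixels), "eye" and "attitude" of the camera in the world. Camera axes: x right, y up, looking along -z (the intrinsics and any distortion apply to the point x, -y, -z); pixel columns grow to the right and rows downward; lengths in mm; the calibration is good to about 2 mm. A picture is of the moment at which its call begins. There is no depth.
- env.finish_job(): hands the job in; it is judged then, once.
Trained networks look in a picture, given as the dict that the camera call returned (one of the last four; its "shot" number tells which), for a name from the list of things; names that differ only in an ending like _2 or _b are one class to them, and where a whole thing is asked for, a point or a joint stands for the part that bears it (a point fixed in the world has none). Each returns a list of dicts, best first, with "p" (0 to 1); they miss things now and then, are a little off and sometimes report something else, mostly with a low value. They report only what shows in the picture. A call takes as long as a camera call.
- env.look_for(name, picture): "bbox" ([left, top, width, height] in pixels, round what is visible of it).
The state is a dict: "time": time; "q": joint angles; "joint_velocities": joint speeds; "joint_torque": joint torques, N m; "eef_pos": TCP position; "tool_rot": TCP orientation; "contact_force": force on the tool from outside, world axes, zero at the start; "moment": the same for the moment, N m; "gripper_width": opening from 0.0 (shut) to 1.0 (fully open); "finger_force": force on a finger pad.
Only numpy, scipy, OpenCV 4.12 (cv2) and the standard library are available. Lean on these libraries where they do the work, as an engineer would, in place of code of your own. Each camera call takes 0.05 s, during which the arm holds its last target. There are 200 camera calls.

## Working session

There is one attempt and no reset: what is moved stays moved. The work goes in short steps, Python scripts to look and compute and a shell command to move; the robot and the scene stay as the last step left them, time stands still between calls to the robot, and variables do not carry over. Pictures are saved under pics/ and viewed, at most 10 in all, crops included, and the job is handed in when it is done.

```bash
mkdir -p pics; python3 - <<'E'
from rig import env
import cv2,numpy as np
s=env.state();print(s['time'],s['eef_pos'],s['tool_rot'],s['contact_force'])
ims=[]
for n in("top","side"):
    p=env.get_image(n);print(n,p['K'],p['eye'],p['attitude'],[k for k in p])
    cv2.imwrite(f'pics/{n}1.png',p['color'][:,:,::-1])
    for t in("blue_grip","blue_lid","green_lid"):print(t,[(d['bbox'],round(d['p'],2)) for d in env.look_for(t,p)][:3])
E
```

```text
0.0 [178.64774626 624.37412654 204.38800459] [ 1.38953496e-01  9.90298475e-01 -8.83585813e-04 -2.75137687e-04] [ 0.50516197 -0.59364565  0.11729551]
top [[514.39478729   0.         309.68605704]
 [  0.         514.39478729 244.74396233]
 [  0.           0.           1.        ]] [345.57563433  98.04823844 939.89381764] [-0.07222253  0.08184826  0.72827653 -0.67653386] ['color', 'K', 'eye', 'attitude', 'shot']
blue_grip [([227.7, 218.2, 55.4, 53.7], 0.59)]
blue_lid [([226.9, 221.4, 55.1, 50.2], 0.93)]
green_lid [([333.3, 231.2, 62.1, 61.7], 0.67)]
side [[479.80001797   0.         318.30258676]
 [  0.         479.80001797 230.70618965]
 [  0.           0.           1.        ]] [ 424.10468894 -536.32522674  625.79257213] [ 0.42487468 -0.04176976 -0.08227516  0.90053739] ['color', 'K', 'eye', 'attitude', 'shot']
blue_grip [([288.9, 200.5, 54.0, 45.6], 0.63)]
blue_lid [([289.4, 199.0, 53.3, 45.6], 0.91)]
green_lid [([281.8, 272.2, 66.8, 58.5], 0.93)]
```

View pics/top1.png

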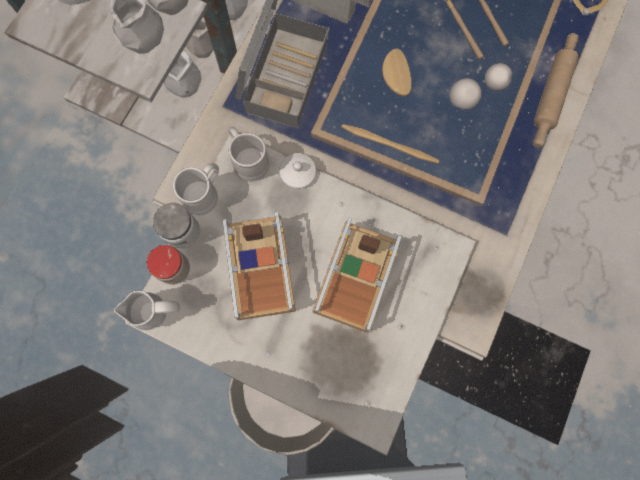

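View pics/side1.png

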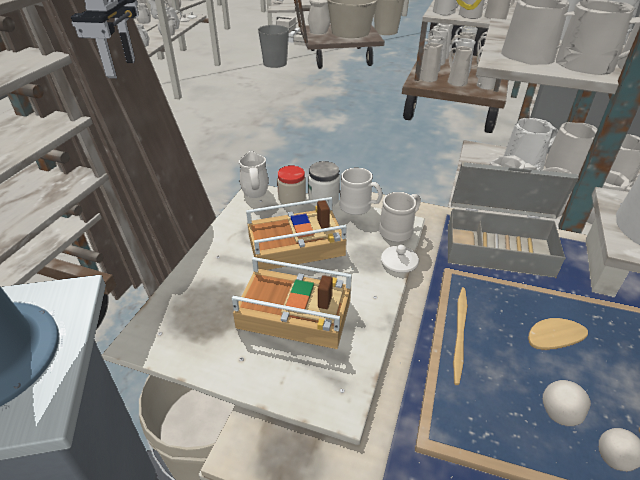

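The top view shows the blue-tile box on the left: grip near (253,232), tile near (257,258), bars (227,221)-(238,318) and (278,216)-(292,310). The green box is on the right, with its grip at (369,243). In the side view the blue box is the farther one, with its grip near (323,214). I'll enlarge both.

```bash
cat > h.py <<'E'
import numpy as np
from scipy.spatial.transform import Rotation as R
def ray(p,uv):
    d=np.array([*(uv),1.0]);d=np.linalg.inv(p['K'])@d
    return np.array(p['eye']),R.from_quat(p['attitude']).apply(d*[1,-1,-1])
def atz(p,uv,z):
    e,d=ray(p,uv);return e+d*(z-e[2])/d[2]
def proj(p,X):
    c=R.from_quat(p['attitude']).inv().apply(np.asarray(X)-p['eye'])*[1,-1,-1]
    u=c@np.array(p['K']).T;return u[...,:2]/u[...,2:]
E
python3 - <<'E'
from rig import env
import cv2,numpy as np
from h import *
p=env.get_image("top");q=env.get_image("side")
import pickle;pickle.dump((p,q),open('pq.pkl','wb'))
a=cv2.resize(p['color'][205:330,215:305],None,fx=4.4,fy=4.4,interpolation=cv2.INTER_CUBIC)
b=cv2.resize(q['color'][190:270,240:360],None,fx=3.3,fy=3.3,interpolation=cv2.INTER_CUBIC)
c=np.zeros((550,a.shape[1]+b.shape[1],3),np.uint8);c[:a.shape[0],:a.shape[1]]=a;c[:b.shape[0],a.shape[1]:]=b
print(a.shape,b.shape)
cv2.imwrite('pics/z.png',c[:,:,::-1])
for uv in[(227,221),(238,318),(278,216),(292,310)]:print(atz(p,uv,70))
print(atz(p,(253,231),91))
E
```

```text
(550, 396, 3) (264, 396, 3)
[590.97298926 219.95142491  70.        ]
[421.21032138 208.20088887  70.        ]
[593.55248039 130.48004381  70.        ]
[427.88180801 116.96096635  70.        ]
[564.25339162 173.66950347  91.        ]
```

View pics/z.png

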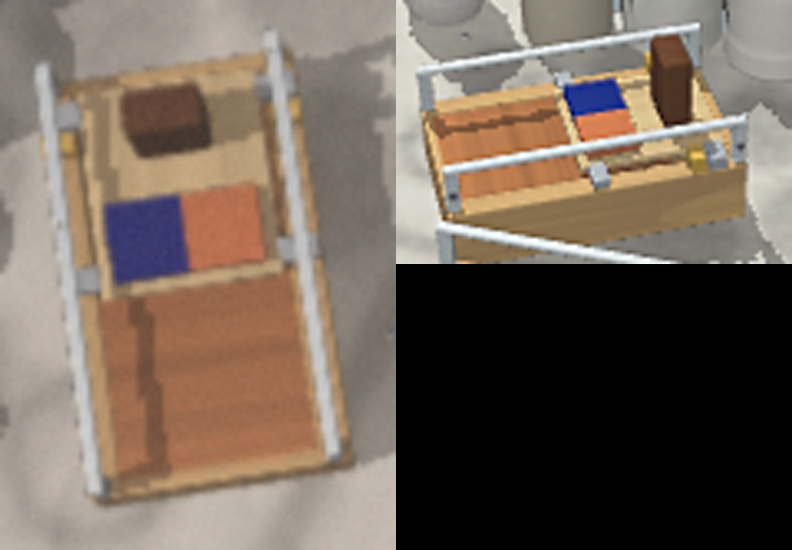

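The zoom shows the grip's top face centred at about crop (160,105), which is top px (251.4,228.9), and side px (323,204.5). The bars give a box yaw of about 4.3°. I'll grip along x, since the side bars don't get in the way there.

```bash
python3 - <<'E'
import pickle
from h import *
from rig import env
p,q=pickle.load(open('pq.pkl','rb'))
A=[];b=[]
for c,uv in((p,(251.4,228.9)),(q,(323,204.5))):
    e,d=ray(c,uv);d/=np.linalg.norm(d);M=np.eye(3)-np.outer(d,d);A.append(M);b.append(M@e)
print(np.linalg.lstsq(np.vstack(A),np.hstack(b),rcond=None)[0], atz(p,(251.4,228.9),91),atz(q,(323,204.5),91))
s=env.state();Rt=R.from_quat(s['tool_rot']);print(Rt.as_matrix().round(3))
t=np.array([569,177,200]);print(Rt.inv().apply(t-s['eef_pos'])/30)
y=Rt.as_matrix()[:,1];print(np.degrees(np.arctan2(y[1],y[0])))
E
```

```text
[568.62585315 176.19721902  91.08679353] [568.12898714 176.19706414  91.        ] [569.17017243 176.47882847  91.        ]
[[-0.961  0.275 -0.   ]
 [ 0.275  0.961 -0.   ]
 [ 0.    -0.    -1.   ]]
[-16.61086047 -10.77430941   0.18097106]
74.02528910568353
```

```bash
python3 -m handwheel '[[-0.97,-0.63,0,0,0],[-0.97,-0.63,0,0,0],[-0.97,-0.63,0,0,0],[-0.97,-0.63,0,0,0],[-0.97,-0.63,0,0,0],[-0.97,-0.63,0,0,0],[-0.97,-0.63,0,0,0],[-0.97,-0.63,0,0,0],[-0.97,-0.63,0,0,0],[-0.97,-0.63,0,0,0],[-0.97,-0.63,0,0,0],[-0.97,-0.63,0,0,0],[-0.97,-0.63,0,0,0],[-0.97,-0.63,0,0,0],[-0.97,-0.63,0,0,0],[-0.97,-0.63,0,0,0],[-0.97,-0.63,0,0,0]]' 30
python3 -m handwheel '[[0,0,0,10,0],[0,0,0,10,0],[0,0,0,10,0],[0,0,0,10,0],[0,0,0,10,0],[0,0,0,10,0],[0,0,0,9.7,0],[0,0,0,0,0],[0,0,0,0,0]]'
cat > st.py <<'E'
from rig import env
from h import *
import sys
s=env.state();Rt=R.from_quat(s['tool_rot']);y=Rt.as_matrix()[:,1]
t=np.array([float(v) for v in sys.argv[1:4]])
print(s['time'],s['eef_pos'].round(1) if hasattr(s['eef_pos'],'round') else s['eef_pos'],'yaw',np.degrees(np.arctan2(y[1],y[0])),'F',np.round(s['contact_force'],1),s['gripper_width'],s['finger_force'])
print('rows to target',Rt.inv().apply(t-s['eef_pos'])/30)
E
python3 st.py 568.6 176.2 140
python3 - <<'E'
from rig import env
import cv2
from h import *
p=env.get_image("wrist");i=p['color'].copy()
for X in([568.6,176.2,91],):
    u=proj(p,np.array(X));print(u);cv2.circle(i,tuple(int(v) for v in u),5,(0,255,0),1)
cv2.imwrite('pics/w1.png',i[:,:,::-1])
E
```

```text
time: 2.62
eef_pos: [566.8, 179.0, 205.6]
tool_rot: [0.139, 0.99, 0.0, 0.0]
contact_force: [-0.3, 0.3, -0.0]
gripper_width: 1.004
finger_force: 0.0
time: 3.75
eef_pos: [566.0, 179.9, 205.5]
tool_rot: [0.679, 0.734, 0.0, 0.0]
contact_force: [-0.2, -0.2, -0.1]
gripper_width: 1.0
finger_force: 0.0
3.75 [566.  179.9 205.5] yaw 4.464199035393203 F [-0.2 -0.2 -0.1] 1.000041587315535 0.0
rows to target [-0.1293148   0.07529558  2.18263034]
[328.45369491 239.70824352]
```

View pics/w1.png

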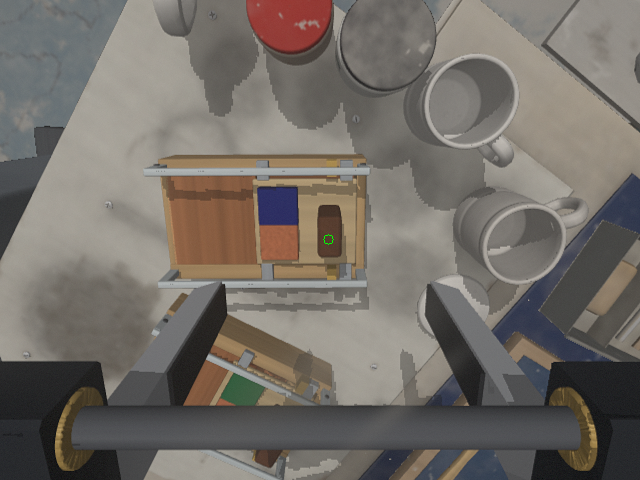

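The wrist view shows the blue lid squarely aligned. The block spans cols 318–341 and rows 206–257, and the bars lie at rows 172 and 284. My predicted mark falls on the block, perhaps slightly low in y, so I'll check the bars' mid-line and descend.

```bash
python3 - <<'E'
from rig import env
from h import *
p=env.get_image("wrist");print(p['eye'],R.from_quat(p['attitude']).as_matrix()[:,2])
for uv in[(145,172),(368,172),(160,284.5),(366,283)]:print(atz(p,uv,70))
for uv in[(318,206),(341,206),(318,257),(341,257)]:print(atz(p,uv,91),atz(p,uv,46))
E
python3 -m handwheel '[[-0.06,0.04,0.7,0,0],[-0.06,0.04,0.7,0,0],[0,0,0.7,0,0],[0,0,0,0,0]]'; python3 st.py 568.6 177 64
```

```text
[560.11174718 264.35588308 385.237514  ] [-0.02060013  0.2839533   0.9586168 ]
[426.56525451 212.43387599  70.        ]
[594.76494879 225.52920517  70.        ]
[434.59265868 120.94176445  70.        ]
[602.75410125 135.43637252  70.        ]
[559.04445688 200.97051161  91.        ] [558.88122798 191.27650054  46.        ]
[575.61271523 202.2625388   91.        ] [577.98339717 192.76612737  46.        ]
[561.85761911 162.10494325  91.        ] [562.1246287  146.46692269  46.        ]
[579.03818998 163.44817353  91.        ] [581.93275606 148.01558348  46.        ]
time: 4.35
eef_pos: [566.5, 176.0, 138.7]
tool_rot: [0.68, 0.733, -0.002, -0.002]
contact_force: [-0.0, 0.0, -0.1]
gripper_width: 1.001
finger_force: 0.0
4.35 [566.5 176.  138.7] yaw 4.328243203757455 F [-0.   0.  -0.1] 1.0011299877309077 0.0
rows to target [0.02766535 0.08787064 2.48932595]
```

```bash
python3 -m handwheel '[[-0.01,0.07,0.6,0,0],[0,0,0.6,0,0],[0,0,0.6,0,0],[0,0,0.6,0,0],[0,0,0,0,0]]'; python3 -m handwheel '[[0,0,0,0,120],[0,0,0,0,200],[0,0,0,0,220],[0,0,0,0,230],[0,0,0,0,230],[0,0,0,0,230],[0,0,0,0,230]]' 30; python3 st.py 568.6 178 64
```

```text
time: 4.97
eef_pos: [569.3, 176.2, 68.2]
tool_rot: [0.68, 0.733, -0.001, -0.001]
contact_force: [0.2, 0.3, 0.1]
gripper_width: 1.003
finger_force: 0.0
time: 5.85
eef_pos: [570.8, 176.3, 70.4]
tool_rot: [0.68, 0.733, -0.0, 0.0]
contact_force: [-0.7, -0.1, 0.7]
gripper_width: 0.292
finger_force: 0.0
5.85 [570.8 176.3  70.4] yaw 4.325722617838497 F [-0.7 -0.1  0.7] 0.29243348167744737 0.0
rows to target [ 0.06168562 -0.07044469  0.21457338]
```

```bash
python3 -m handwheel '[[0,-0.05,0.16,0,230],[0,0,0,0,235],[0,0,0,0,235],[0,0,0,0,235],[0,0,0,0,235]]' 30; python3 st.py 568.6 178 64
python3 - <<'E'
from rig import env
import cv2
p=env.get_image("wrist");cv2.imwrite('pics/w2.png',p['color'][:,:,::-1])
E
```

```text
time: 6.48
eef_pos: [569.9, 176.3, 66.2]
tool_rot: [0.68, 0.733, 0.0, 0.0]
contact_force: [0.7, -0.4, 5.4]
gripper_width: 0.19
finger_force: 30.0
6.475 [569.9 176.3  66.2] yaw 4.331871290480421 F [ 0.7 -0.4  5.4] 0.19009081191952126 30.000583827495575
rows to target [ 0.06076751 -0.03821153  0.07339167]
```

View pics/w2.png

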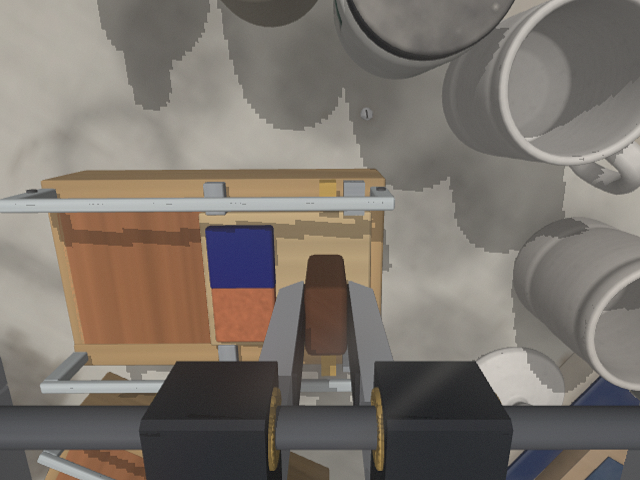

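The block sits between the pads: opening about 18 mm, grip force 30 N, block at (326,305). Next is a 14–15 mm lift.

```bash
python3 -m handwheel '[[0,0,-0.16,0,235],[0,0,-0.16,0,235],[0,0,-0.16,0,235],[0,0,0,0,235],[0,0,0,0,235],[0,0,0,0,235]]'; python3 st.py 568.6 178 81
```

```text
time: 7.28
eef_pos: [569.1, 176.2, 79.9]
tool_rot: [0.68, 0.733, -0.0, -0.0]
contact_force: [-1.2, -0.4, -2.9]
gripper_width: 0.188
finger_force: 30.0
7.275 [569.1 176.2  79.9] yaw 4.328632779476137 F [-1.2 -0.4 -2.9] 0.18757165397751485 29.997794330120087
rows to target [ 0.06083569 -0.01178492 -0.03810299]
```

```bash
python3 -m handwheel '[[0,-0.2,-0.03,0,235],[0,-0.3,0,0,235],[0,-0.3,0,0,235],[0,-0.3,0,0,235],[0,-0.3,0,0,235],[0,-0.3,0,0,235],[0,-0.3,0,0,235],[0,-0.2,0,0,235],[0,0,0,0,235],[0,0,0,0,235]]'; python3 st.py 500 172 66
python3 - <<'E'
from rig import env
import cv2
p=env.get_image("wrist");cv2.imwrite('pics/w3.png',p['color'][:,:,::-1])
E
```

```text
time: 8.52
eef_pos: [503.2, 170.9, 80.7]
tool_rot: [0.68, 0.733, -0.001, -0.0]
contact_force: [-0.7, -4.6, -3.9]
gripper_width: 0.192
finger_force: 30.0
8.525 [503.2 170.9  80.7] yaw 4.3301388880009775 F [-0.7 -4.6 -3.9] 0.1916347585428029 29.999351799488068
rows to target [ 0.0455042  -0.10358299  0.48913197]
```

View pics/w3.png

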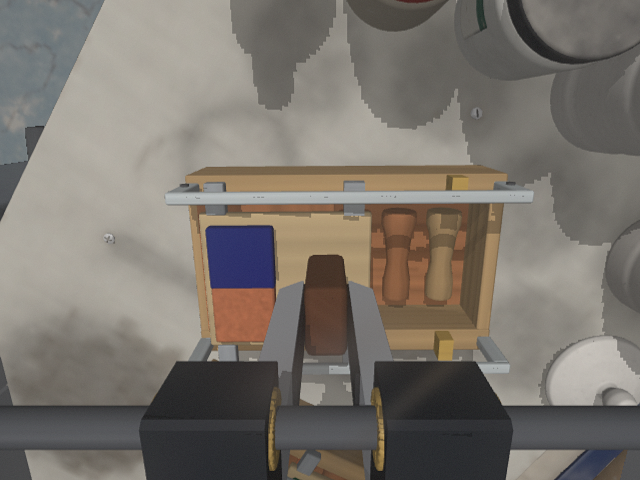

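The lid is nearly fully over the near half, moved 66 mm, with the stamps now exposed. I'll nudge it 5 mm further and lower it.

```bash
python3 -m handwheel '[[-0.03,-0.09,0,0,235],[0,-0.08,0,0,235],[0,0,0,0,235],[0,0,0,0,235]]'; python3 -m handwheel '[[0,0,0.15,0,235],[0,0,0.15,0,235],[0,0,0.15,0,235],[0,0,0,0,235],[0,0,0,0,235]]'; python3 st.py 500 172 66
```

```text
time: 9.07
eef_pos: [498.3, 170.4, 81.0]
tool_rot: [0.68, 0.733, 0.0, -0.0]
contact_force: [-1.1, 0.5, -2.4]
gripper_width: 0.187
finger_force: 30.0
time: 9.7
eef_pos: [498.3, 170.3, 67.3]
tool_rot: [0.68, 0.733, 0.0, -0.0]
contact_force: [-1.0, 4.1, -3.2]
gripper_width: 0.192
finger_force: 30.0
9.7 [498.3 170.3  67.3] yaw 4.318287498038539 F [-1.   4.1 -3.2] 0.19180951990669645 29.99732941389084
rows to target [0.05223454 0.06001536 0.04444975]
```

```bash
python3 -m handwheel '[[0.01,0,0.04,0,235],[0,0,0,0,235],[0,0,0,0,235]]'; python3 -m handwheel '[[0,0,0,0,190],[0,0,0,0,150],[0,0,0,0,130],[0,0,0,0,130],[0,0,0,0,130]]'; python3 st.py 500 172 160
```

```text
time: 10.07
eef_pos: [498.4, 170.3, 66.2]
tool_rot: [0.68, 0.733, -0.0, -0.0]
contact_force: [0.4, 4.2, -1.5]
gripper_width: 0.188
finger_force: 30.0
time: 10.7
eef_pos: [498.6, 170.2, 66.3]
tool_rot: [0.68, 0.733, -0.0, 0.0]
contact_force: [0.4, -0.5, 0.2]
gripper_width: 0.488
finger_force: 0.0
10.7 [498.6 170.2  66.3] yaw 4.3229597195974225 F [ 0.4 -0.5  0.2] 0.48828498116147556 0.0
rows to target [ 0.05646172  0.05281522 -3.12304333]
```

```bash
python3 -m handwheel '[[0,0,-0.5,0,130],[0,0,-0.8,0,130],[0,0,-0.8,0,130],[0,0,-0.8,0,130],[0,0,-0.8,0,130],[0,0,0,0,130],[0,0,0,0,130]]'
python3 - <<'E'
from rig import env
import cv2,numpy as np
p=env.get_image("wrist");q=env.get_image("side")
a=p['color'][60:460,60:560]
b=cv2.resize(q['color'][180:360,220:370],None,fx=2,fy=2,interpolation=cv2.INTER_CUBIC)
c=np.zeros((400,800,3),np.uint8);c[:,:500]=a;c[:360,500:]=b
cv2.imwrite('pics/f.png',c[:,:,::-1])
E
```

```text
time: 11.58
eef_pos: [498.1, 170.2, 176.8]
tool_rot: [0.68, 0.733, -0.0, -0.0]
contact_force: [-0.0, 0.3, 0.4]
gripper_width: 0.492
finger_force: 0.0
```

View pics/f.png

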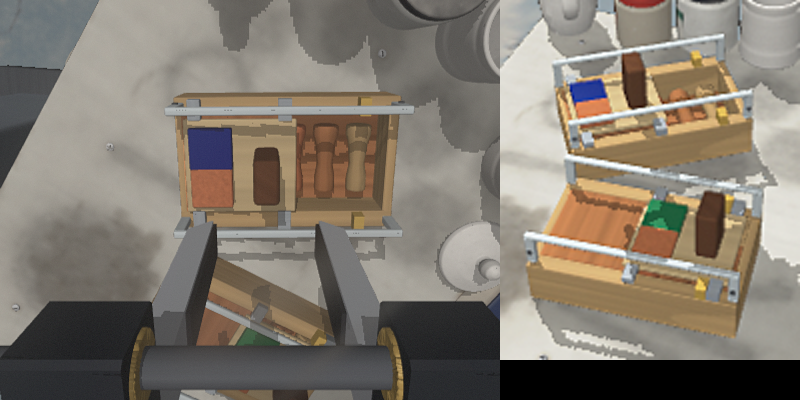

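The blue lid sits open and down on its rails (grip at about (267,176)), the fingers are clear, and the green lid is still closed.

```bash
python3 -c "
from rig import env
print(env.finish_job())"
```

```text
the job is handed in; nothing more can be done
None
```

The job is handed in: I lifted the blue-tile lid about 14 mm, slid it about 71 mm open, let it down and released it at about 11 s. The green-tile box stayed closed. The hand-in gave no verdict; these distances come from the arm's own position readings, and the last pictures agree.

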